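# Screw the camera adapter onto the microscope's photo port

### The job

Take the metal camera adapter out of its rest, lower it upright into the port on top of the microscope, and with only light pressure turn it backward (anticlockwise from above) until you feel it drop a step into the start of the thread. Then turn it forward (clockwise) until its shoulder is fully home, flush on the port's rim, and let go. Never force it, and do not disturb the jar, the dish or the spoon.

Things in the scene. Friction and masses are not known exactly. Their poses are not given: they have to be found in the camera images.
- adapter: Loose round aluminium camera adapter, about 160 g, 66 mm tall, upright in the rest. Origin: centre of its shoulder's underside; z up its axis. Shoulder: 60 mm disc, z 0 to 6 mm. Barrel to grip: 40 mm diameter, z 6 to 46. Below: 36 mm spigot to z -14, tapered to 24 mm diameter at its foot, z -20.
- lugs (a point): Point on the adapter's axis amid its thread lugs, 9.1 mm below the shoulder's underside, axes as the adapter. Four lugs along +x, +y, -x, -y stick out of the spigot to radius 24 mm, each 3 mm wide, 7.6 to 10.6 mm below the shoulder's underside.
- rest: Fixed black ring in which the adapter stands, its shoulder on the ring's top: 76 mm outside, 53 mm inside diameter, 26 mm high. Origin: centre of its underside, on the table.
- microscope: Fixed white stereo microscope on a low stand. Origin on the table, below the port's axis. Two eyepieces lean out to its -x, their tops at most 220 mm up and 165 mm from the port's axis; its pillar stands at x 115 mm, 185 mm high. Nothing within 70 mm of the port's axis is higher than the port's rim.
- port (a point): Centre of the port's rim, 220 mm above the table: an upright open steel collar, 60 mm outside diameter, z up. Inside, a right-hand thread with four starts 90 degrees apart; where they lie is unknown, differs each time and is not shown by this point. Bore inside the thread 39 mm: the spigot has 1.5 mm play all round. Over 40 N between adapter and microscope, pressed or turned, harms the thread.
- thread_top (a point): Point on the port's axis 2 mm below the rim. The lugs first land on the threads' tops, which fall clockwise from rim level to 4 mm lower over 72 degrees; their last 3 degrees carry a blunt stop, top 0.7 mm below the rim. The shoulder then stands 7 to 11 mm over the rim. Forward turning binds on the stop. Backward (80 degrees at most) they may slip 2 to 3 mm off a stop, climb, then drop.
- thread_gap (a point): Point on the port's axis 8.2 mm below the rim, the floor of the 18 degree gaps between threads. Off a thread's high end the lugs drop about 8 mm to here if pressed lightly (5 to 12 N): shoulder 2.4 mm over the rim. Farther back is a wall within 10 degrees. Forward, pressed lightly, they run under the thread and sink: shoulder on the rim after 50 to 65 degrees, firm end stop 20 degrees on.
- jar: Bystander: small amber glass jar, 52 mm diameter, 75 mm high. Origin: centre of underside.
- dish: Bystander: shallow steel dish, 72 mm diameter, 16 mm high. Origin: centre of underside.
- spoon: Bystander: steel lab spoon 150 mm long lying on the table. Origin: under its middle, x along it.
There are look-alikes about, which are no part of the job. What is shaped like the adapter but red is not meant.

How it is judged:
By the outcome, as a careful person would: the job done as asked, in the order asked, and still so for the second after the job is handed in, with the robot touching nothing.
It also fails if it takes over 72 s, if anything falls off the work surface, if the arm or the gripper's body presses on something with over 40 N, if the wrist force passes 120 N, or if a joint passes its speed limit or range.

### The arm

A 6-joint arm with a two-finger parallel gripper is mounted at the origin on the work surface. World frame = base frame: x ahead of the robot, y to its left, z up, the work surface at z = 0. Lengths are in m, angles in rad, forces in N, time in s.
With the tool pointing down it reaches from about 0.25 to 0.725 m from the base axis. Payload 4 kg.
Tool frame: the origin (TCP) lies midway between the tips of the shut fingers; the grasp point (between the pads) lies 19 mm behind it (ctrl.hold_point_z is the distance from the TCP to the grasp point, in m); x points along the fingers, y is the direction in which the jaws open and shut, and the axes are right-handed (so a half turn about x gives the same grasp; the last joint's range is limited). The gripper opens to 85 mm and grips with 20 to 120 N. Pads are 22 mm wide; open, the fingers measure 114 mm over their backs; the gripper's body (76 mm by 85 mm) begins 54 mm behind the grasp point. The pads swing forward as they close: fully open they stand 13 mm farther back than shut.
Start: joints at [-1.143, 0.241, 0.005, 1.335, 0, 1.571], TCP at [0.207, -0.455, 0.231] pointing down, gripper open.
Joint ranges: [-2.72, 2.72], [-1.05, 1.87], [-1.09, 1.28], [-1.99, 2.15], [-1.42, 1.44], [-3.14, 3.14]. Speed limits (rad/s): [2.79, 2.79, 3.14, 3.14, 3.14, 3.14].

### API

Orientations are given as [roll, pitch, yaw] about the fixed x, y, z axes, in that order (R = Rz(yaw) Ry(pitch) Rx(roll)).
In Python, from rig import ctrl, imaging, order gives the robot as it stands. The module is installed in compiled form; this text tells all that it offers.
- The arm moves only by the tool move_arm, never from a script. Its argument "commands" is a list of rows, each a list of 3 entries, a list of its own where there are three numbers: the shift along the tool's x, y, z in cm, then the turn, a rotation vector about the tool's x, y, z in degrees, then the finger opening in cm, from 0 to 8.54. In form: [[[tx, ty, tz], [rx, ry, rz], fingers], ...]. A call has 1 to 10 rows; each row is the pose to reach, as a shift and turn from the pose commanded when the call began, along the tool's axes at that moment; what a row does not reach only later rows make up. A row lasts 1/12 s, in which the tool goes at most 41.7 mm and 7.16 degrees, less where a joint would pass 70% of its speed; a pose out of reach is approached as far as the arm can. A call with a gripper value outside its range is refused whole. The fingers move at their own pace and stop on an object; the grip force is fixed at half the most. Time passes only in rows, so rows that repeat a pose let the fingers close. It gives the time, the measured TCP pose, the force and the opening at its end, in the units of the state.
- ctrl.sense(): the state, without advancing time (a new reading comes with each control period).
- imaging.capture(name): name is "scene" or "top"; returns a dict with "frame" (400x640x3 uint8, red, green, blue), "vfov" (degrees; the focal length in pixels is half the picture's height over the tangent of half this angle, whatever the lens; pixels are square), "cx", "cy" (the principal point, pixels), "position" and "attitude" of the camera in the world. Camera axes: x right, y up, looking along -z (the intrinsics and any distortion apply to the point x, -y, -z); pixel columns grow to the right and rows downward; lengths in m; the calibration is good to about 2 mm. A picture is of the moment at which its call begins. There is no depth.
- order.sign_off(): hands the job in, once; it reports no verdict.
The state is a dict: "t": time; "q": joint angles; "joint_vel": joint speeds; "joint_torque": joint torques, N m; "tcp_pos": TCP position; "orientation": TCP orientation; "ft_force": force on the tool from outside, world axes, zero at the start; "moment": the same for the moment, N m; "finger_gap": finger opening in m.
Only numpy, scipy, OpenCV 4.12 (cv2) and the standard library are available. Lean on these libraries where they do the work, as an engineer would, in place of code of your own. Each camera call takes 0.05 s, during which the arm holds its last target. There are 200 camera calls.

## Working session

There is one attempt and no reset: what is moved stays moved. The work goes in short steps, Python scripts to look and compute and a tool call to move; the robot and the scene stay as the last step left them, time stands still between calls to the robot, and variables do not carry over. Pictures are saved under pics/ and viewed, about 8 in all and at most 12, crops included, and the job is handed in when it is done.

Besides the shell and the picture viewer there is one more tool, called after ">>>" by a JSON object that holds its "op" and its "data", one argument or row to a line. move_arm: Moves the arm, as the interface text tells. Its arguments: {"type":"object","properties":{"commands":{"type":"array"}},"required":["commands"]}

```bash
mkdir -p pics; python3 - <<'E'
from rig import ctrl, imaging
import cv2
for n in("scene","top"):
    c=imaging.capture(n); cv2.imwrite(f"pics/{n}0.png",c["frame"][:,:,::-1])
    print(n,{k:v for k,v in c.items() if k!="frame"})
print(ctrl.sense(), ctrl.hold_point_z)
E
```

```text
scene {'vfov': 53.43010113030447, 'cx': 319.487104659647, 'cy': 200.59819566558775, 'position': array([ 1.04864858, -0.53200692,  0.98476883]), 'attitude': array([ 0.72430675, -0.00605062,  0.71664086])}
top {'vfov': 47.992879566904364, 'cx': 322.38498977444243, 'cy': 199.84274586798512, 'position': array([0.4443092 , 0.03691497, 1.22652047]), 'attitude': array([ 1.25149656e-01, -1.39586789e-03, -1.55457495e+00])}
{'t': 0.1, 'q': array([-1.14296013e+00,  2.41351954e-01,  3.89523541e-03,  1.33521626e+00,
        1.10170844e-05,  1.57077882e+00]), 'joint_vel': array([ 3.92911973e-04, -7.49463509e-06,  4.40246288e-03, -1.48211829e-03,
        7.35589218e-04, -1.25439351e-03]), 'joint_torque': array([-6.21343634e-05, -3.73136723e+01,  2.53010470e+01,  1.08389507e-02,
        2.91539166e-06,  7.42218766e-07]), 'tcp_pos': array([ 0.20722439, -0.45442672,  0.23050869]), 'orientation': array([-1.57668436,  1.56891964,  1.99276199]), 'ft_force': array([ 0.89887394, -0.36032351,  0.45097575]), 'moment': array([ 0.04238405, -0.00418583,  0.00686672]), 'finger_gap': 0.08534051740314792} 0.0187
```

View pics/scene0.png

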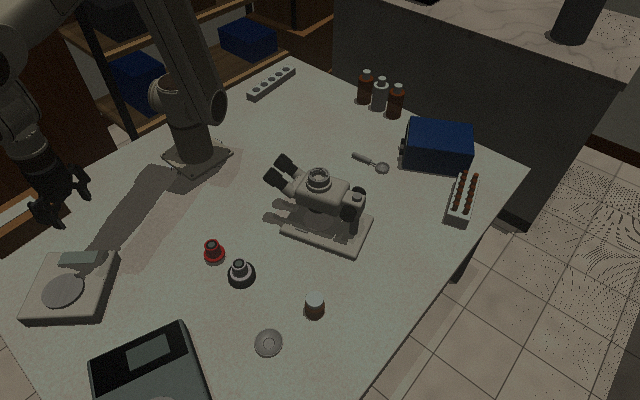

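View pics/top0.png

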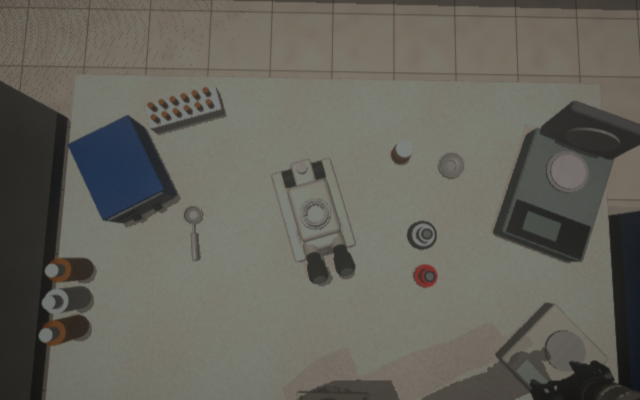

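The scene view shows a grey adapter in a black ring at (240,272) and a red one at (213,250). The top view has them at (422,234) and (426,275). The port is at scene (319,178) and top (316,213). The grey one in the black ring fits the description, so I'll confirm it in an enlarged crop.

```bash
cat > h.py <<'E'
import numpy as np, cv2
from scipy.spatial.transform import Rotation as R
from scipy.optimize import least_squares
from rig import ctrl, imaging
def cam(c):
    return R.from_euler('xyz',c["attitude"]), np.array(c["position"]), 200/np.tan(np.radians(c["vfov"]/2))
def proj(c,p):
    r,o,f=cam(c); v=r.inv().apply(np.atleast_2d(p)-o)
    return np.c_[c["cx"]+f*v[:,0]/-v[:,2], c["cy"]-f*v[:,1]/-v[:,2]]
def ray(c,u,v,z):
    r,o,f=cam(c); d=r.apply([(u-c["cx"])/f,-(v-c["cy"])/f,-1]); return o+d*(z-o[2])/d[2]
def crop(c,x,y,s,k): return cv2.resize(c["frame"][y:y+s,x:x+s,::-1],None,fx=k,fy=k,interpolation=cv2.INTER_CUBIC)
def circle(x,y,z,r,n=72):
    a=np.linspace(0,2*np.pi,n); return np.c_[x+r*np.cos(a),y+r*np.sin(a),0*a+z]
E
python3 - <<'E'
from h import *
s=imaging.capture("scene");t=imaging.capture("top")
im=np.vstack([np.hstack([crop(s,210,245,58,5),crop(t,393,205,58,5)]),np.hstack([crop(s,290,150,58,5),crop(t,287,184,58,5)])])
im=cv2.convertScaleAbs(im,alpha=1.5)
cv2.imwrite("pics/c1.png",im)
print("rest foot/top bar", ray(s,238,261,.072),ray(t,426,233,.072),"port",ray(s,319,174,.22),ray(t,316,213,.22))
E
```

```text
rest foot/top bar [ 0.50027525 -0.22898956  0.072     ] [ 0.50815145 -0.22967159  0.072     ] port [0.54298751 0.05346994 0.22      ] [0.5408793  0.05144211 0.22      ]
```

View pics/c1.png

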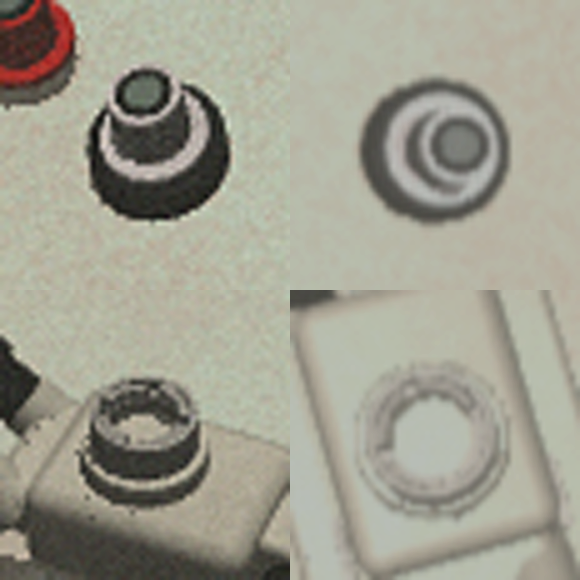

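The crop confirms it: the aluminium adapter stands in the black ring, with its top centre at scene (239,263) and top (426.4,233.6). The red look-alike is separate. The port rim centre is about scene (319,174) and top (315,213). Next I'll refine both positions by fitting circles to the image edges.

```bash
python3 - <<'E'
from h import *
from scipy.ndimage import map_coordinates
from scipy.optimize import minimize
C={n:imaging.capture(n) for n in("scene","top")}
G={}
for n,c in C.items():
    g=cv2.GaussianBlur(cv2.cvtColor(c["frame"],cv2.COLOR_RGB2GRAY).astype(float),(0,0),.8)
    G[n]=np.hypot(cv2.Sobel(g,6,1,0),cv2.Sobel(g,6,0,1))
def score(n,p,circ):
    s=0
    for z,r in circ:
        uv=proj(C[n],circle(p[0],p[1],z,r)); s+=map_coordinates(G[n],[uv[:,1],uv[:,0]],order=1).mean()
    return s
sets={"adapter":([.504,-.229],[(.072,.02),(.032,.03),(.026,.038)]),"adaptop":([.504,-.229],[(.072,.02)]),"port":([.542,.052],[(.22,.03)])}
best={}
for k,(p0,ci) in sets.items():
    for ns in (["scene"],["top"],["scene","top"]):
        gx=np.arange(-.012,.0121,.0005)
        S=np.array([[sum(score(n,[p0[0]+a,p0[1]+b],ci) for n in ns) for b in gx] for a in gx])
        i,j=np.unravel_index(S.argmax(),S.shape); best[k]=(p0[0]+gx[i],p0[1]+gx[j]); print(k,ns,np.round(best[k],4),S.max().round(1))
    b=best[k]
    sets[k]=(b,ci)
out=[]
for n,w in (("scene",[(210,245),(290,150)]),("top",[(393,205),(287,184)])):
    for (x,y),k in zip(w,("adapter","port")):
        im=cv2.convertScaleAbs(crop(C[n],x,y,58,5),alpha=1.5)
        for z,r in sets[k][1]:
            uv=((proj(C[n],circle(*best[k],z,r))-[x,y]+.5)*5-.5); cv2.polylines(im,[np.round(uv).astype(int)],True,(0,255,255),1)
        out.append(im)
cv2.imwrite("pics/c2.png",np.vstack([np.hstack(out[:2]),np.hstack(out[2:])]))
E
```

```text
adapter ['scene'] [ 0.5075 -0.234 ] 444.9
adapter ['top'] [ 0.5065 -0.2305] 350.6
adapter ['scene', 'top'] [ 0.5065 -0.2315] 729.1
adaptop ['scene'] [ 0.509  -0.2335] 147.2
adaptop ['top'] [ 0.504 -0.223] 101.9
adaptop ['scene', 'top'] [ 0.5065 -0.2375] 235.4
port ['scene'] [0.543 0.052] 123.9
port ['top'] [0.535  0.0405] 44.5
port ['scene', 'top'] [0.542  0.0515] 154.8
```

View pics/c2.png

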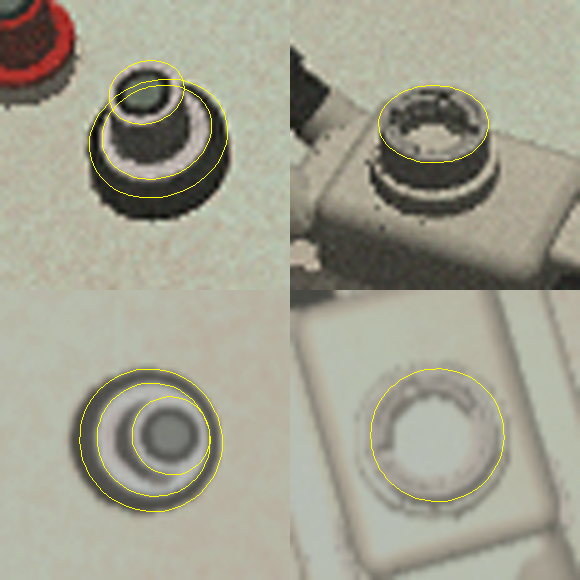

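The scene view alone and both views together agree within about 1 mm on the port, at (0.542, 0.052). The top-only rim fit had weak contrast and was off. The adapter fits at (0.507, -0.232), with its ring aligned once the visible side wall is allowed for. Now I'll work out the approach.

```bash
cat >> h.py <<'E'
def plan(target,yaw=None):
    """shift (cm, tool axes) and rotvec (deg, tool axes) from sensed pose to target TCP with tool x down, tool y at yaw (deg)"""
    s=ctrl.sense(); Rc=R.from_euler('xyz',s["orientation"]); M=Rc.as_matrix()
    print("t",round(s["t"],2),"tcp",s["tcp_pos"].round(4),"x",M[:,0].round(3),"y",M[:,1].round(3),"yaw_y",np.degrees(np.arctan2(M[1,1],M[0,1])).round(2),"q",s["q"].round(3),"F",s["ft_force"].round(1),"M",s["moment"].round(2),"gap",round(s["finger_gap"],4))
    out=[(Rc.inv().apply(np.array(target)-s["tcp_pos"])*100).round(2)]
    if yaw is not None:
        a=np.radians(yaw); X=np.array([0,0,-1.]);Y=np.array([np.cos(a),np.sin(a),0])
        T=R.from_matrix(np.c_[X,Y,np.cross(X,Y)]); out.append(np.degrees((Rc.inv()*T).as_rotvec()).round(2))
    return out
E
python3 -c "
from h import *
for y in (90,-90,65,-115): print(y,plan([.507,-.232,.20],y))"
```

```text
t 0.3 tcp [ 0.2073 -0.4548  0.231 ] x [-0.     0.001 -1.   ] y [ 0.415 -0.91  -0.001] yaw_y -65.49 q [-1.143  0.241  0.005  1.335  0.     1.571] F [-0.4 -0.2 -0.2] M [-0.03  0.05  0.  ] gap 0.0856
90 [array([  3.11,  -7.84, -36.51]), array([-1.5549e+02, -6.0000e-02,  1.0000e-02])]
t 0.3 tcp [ 0.2073 -0.4548  0.231 ] x [-0.     0.001 -1.   ] y [ 0.415 -0.91  -0.001] yaw_y -65.49 q [-1.143  0.241  0.005  1.335  0.     1.571] F [-0.4 -0.2 -0.2] M [-0.03  0.05  0.  ] gap 0.0856
-90 [array([  3.11,  -7.84, -36.51]), array([2.451e+01, 1.000e-02, 4.000e-02])]
t 0.3 tcp [ 0.2073 -0.4548  0.231 ] x [-0.     0.001 -1.   ] y [ 0.415 -0.91  -0.001] yaw_y -65.49 q [-1.143  0.241  0.005  1.335  0.     1.571] F [-0.4 -0.2 -0.2] M [-0.03  0.05  0.  ] gap 0.0856
65 [array([  3.11,  -7.84, -36.51]), array([-1.3049e+02, -5.0000e-02,  2.0000e-02])]
t 0.3 tcp [ 0.2073 -0.4548  0.231 ] x [-0.     0.001 -1.   ] y [ 0.415 -0.91  -0.001] yaw_y -65.49 q [-1.143  0.241  0.005  1.335  0.     1.571] F [-0.4 -0.2 -0.2] M [-0.03  0.05  0.  ] gap 0.0856
-115 [array([  3.11,  -7.84, -36.51]), array([4.951e+01, 2.000e-02, 4.000e-02])]
```

>>> {"op": "move_arm", "data": {
  "commands": [
    [[3.1,-7.85,-36.5],[-65.5,0,0],8.5],
    [[3.1,-7.85,-36.5],[-65.5,0,0],8.5],
    [[3.1,-7.85,-36.5],[-65.5,0,0],8.5],
    [[3.1,-7.85,-36.5],[-65.5,0,0],8.5],
    [[3.1,-7.85,-36.5],[-65.5,0,0],8.5],
    [[3.1,-7.85,-36.5],[-65.5,0,0],8.5],
    [[3.1,-7.85,-36.5],[-65.5,0,0],8.5],
    [[3.1,-7.85,-36.5],[-65.5,0,0],8.5],
    [[3.1,-7.85,-36.5],[-65.5,0,0],8.5],
    [[3.1,-7.85,-36.5],[-65.5,0,0],8.5]
  ]
}}

```text
t: 1.13
tcp_pos: [0.512, -0.2272, 0.199]
orientation: [2.435, 1.568, 0.876]
ft_force: [-0.1, 0.0, 0.2]
finger_gap: 0.0849
```

```bash
python3 -c "
from h import *
print(plan([.507,-.232,.036],0))"
```

```text
t 1.13 tcp [ 0.512  -0.2272  0.199 ] x [ 0.002  0.002 -1.   ] y [1.    0.012 0.002] yaw_y 0.71 q [-0.419  0.374  0.106  1.302  0.003  1.139] F [-0.1  0.   0.2] M [-0.04  0.06  0.01] gap 0.0849
[array([16.3 , -0.53,  0.51]), array([ 0.71, -0.13, -0.11])]
```

>>> {"op": "move_arm", "data": {
  "commands": [
    [[3,0,0],[0,0,0],8.5],
    [[6,0,0],[0,0,0],8.5],
    [[8,0,0],[0,0,0],8.5],
    [[9,0,0],[0,0,0],8.5],
    [[9,0,0],[0,0,0],8.5]
  ]
}}

```text
t: 1.55
tcp_pos: [0.5049, -0.2313, 0.1076]
orientation: [-2.003, 1.565, 2.71]
ft_force: [-0.3, 0.3, -1.0]
finger_gap: 0.085
```

```bash
python3 - <<'E'
from h import *
print(plan([.507,-.232,.036],0))
s=imaging.capture("scene");t=imaging.capture("top")
cv2.imwrite("pics/c3.png",cv2.convertScaleAbs(np.hstack([crop(s,200,210,80,5),crop(t,385,190,80,5)]),alpha=1.5))
E
```

```text
t 1.55 tcp [ 0.5049 -0.2313  0.1076] x [-0.005  0.002 -1.   ] y [ 1.    -0.    -0.005] yaw_y -0.01 q [-0.43   0.435 -0.051  1.091  0.     1.141] F [-0.3  0.3 -1. ] M [ 0.05  0.05 -0.  ] gap 0.085
[array([7.16, 0.24, 0.09]), array([-0.01, -0.14,  0.3 ])]
```

View pics/c3.png

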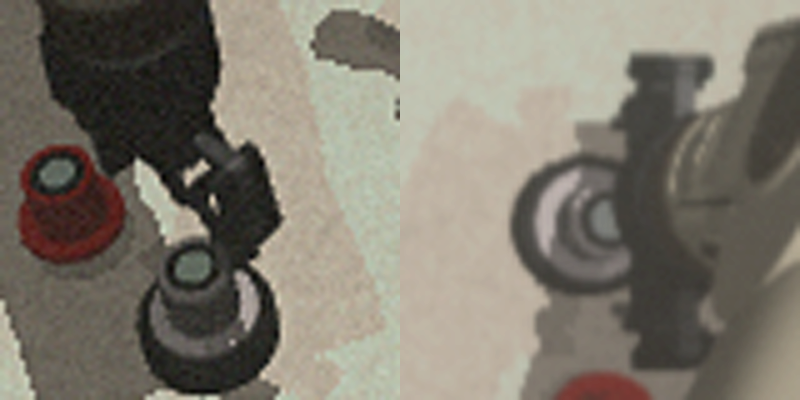

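The crop shows the gripper above the grey adapter, with the red one clear to the left. The +x fingertip is at scene (248,262). I'll check its projection before descending.

```bash
python3 - <<'E'
from h import *
s=imaging.capture("scene");t=imaging.capture("top")
print(proj(s,[[.505+.05,-.231,.12],[.505+.05,-.231,.18],[.505,-.231,.12],[.507,-.232,.072]]), proj(t,[[.507,-.232,.072],[.505,-.231,.2]]))
E
```

```text
[[248.91845605 263.20751689]
 [245.7889033  249.78142601]
 [235.89916933 252.38537808]
 [238.81368544 263.11741581]] [[426.91283738 233.46398645]
 [439.50419164 231.49886559]]
```

>>> {"op": "move_arm", "data": {
  "commands": [
    [[2,0.1,0],[0,0,0],8.5],
    [[4,0.1,0],[0,0,0],8.5],
    [[6,0.1,0],[0,0,0],8.5],
    [[7,0.1,0],[0,0,0],8.5],
    [[7.3,0.1,0],[0,0,0],8.5],
    [[7.3,0.1,0],[0,0,0],8.5]
  ]
}}

```text
t: 2.25
tcp_pos: [0.5081, -0.2322, 0.0375]
orientation: [-2.555, 1.571, 2.157]
ft_force: [0.5, -0.8, 0.6]
finger_gap: 0.0854
```

>>> {"op": "move_arm", "data": {
  "commands": [
    [[0,0,0],[0,0,0],6],
    [[0,0,0],[0,0,0],5],
    [[0,0,0],[0,0,0],4.5],
    [[0,0,0],[0,0,0],4],
    [[0,0,0],[0,0,0],3.9],
    [[0,0,0],[0,0,0],3.9],
    [[0,0,0],[0,0,0],3.9],
    [[0,0,0],[0,0,0],3.9]
  ]
}}

```text
t: 2.92
tcp_pos: [0.5085, -0.2324, 0.0384]
orientation: [1.015, 1.569, -0.556]
ft_force: [-1.3, 1.2, 5.1]
finger_gap: 0.0394
```

```bash
python3 -c "
from h import *
print(plan([.507,-.232,.036],0))"
```

```text
t 2.92 tcp [ 0.5085 -0.2324  0.0384] x [ 0.001 -0.001 -1.   ] y [1.    0.    0.001] yaw_y 0.01 q [-0.429  0.509 -0.134  0.926 -0.     1.142] F [-1.3  1.2  5.1] M [0.05 0.29 0.01] gap 0.0394
[array([ 0.24, -0.15, -0.04]), array([ 0.01,  0.05, -0.08])]
```

>>> {"op": "move_arm", "data": {
  "commands": [
    [[0,0,0],[0,0,0],8.5],
    [[0,0,0],[0,0,0],8.5],
    [[0,0,0],[0,0,0],8.5],
    [[0,0,0],[0,0,0],8.5],
    [[0,0,0],[-7,0,0],8.5],
    [[0,0,0],[-14,0,0],8.5],
    [[0,0,0],[-21,0,0],8.5],
    [[0,0,0],[-28,0,0],8.5],
    [[0,0,0],[-35,0,0],8.5],
    [[0,0,0],[-42,0,0],8.5]
  ]
}}

```text
t: 3.75
tcp_pos: [0.5078, -0.232, 0.037]
orientation: [-2.79, 1.57, 2.661]
ft_force: [0.3, -0.5, 0.9]
finger_gap: 0.0847
```

>>> {"op": "move_arm", "data": {
  "commands": [
    [[0,0,0],[-7,0,0],8.5],
    [[0,0,0],[-14,0,0],8.5],
    [[0,0,0],[-21,0,0],8.5],
    [[0,0,0],[-28,0,0],8.5],
    [[0,0,0],[-35,0,0],8.5],
    [[0,0,0],[-42,0,0],8.5],
    [[0,0,0],[-48,0,0],8.5],
    [[0,0,0],[-48,0,0],8.5],
    [[0,0,0],[-48,0,0],8.5]
  ]
}}

```text
t: 4.5
tcp_pos: [0.5079, -0.232, 0.0371]
orientation: [2.65, 1.57, 2.647]
ft_force: [-0.1, 0.3, 0.4]
finger_gap: 0.085
```

>>> {"op": "move_arm", "data": {
  "commands": [
    [[0,0,0],[0,0,0],6],
    [[0,0,0],[0,0,0],5],
    [[0,0,0],[0,0,0],4.5],
    [[0,0,0],[0,0,0],4],
    [[0,0,0],[0,0,0],3.5],
    [[0,0,0],[0,0,0],3.0],
    [[0,0,0],[0,0,0],3.0],
    [[0,0,0],[0,0,0],3.0]
  ]
}}

```text
t: 5.17
tcp_pos: [0.5081, -0.2322, 0.0376]
orientation: [-0.657, 1.57, -0.657]
ft_force: [-0.3, 0.3, 3.1]
finger_gap: 0.0388
```

```bash
python3 -c "
from h import *
print(plan([.507,-.232,.036],90))"
```

```text
t 5.17 tcp [ 0.5081 -0.2322  0.0376] x [ 0. -0. -1.] y [ 0.  1. -0.] yaw_y 90.0 q [-0.429  0.51  -0.135  0.926 -0.    -0.429] F [-0.3  0.3  3.1] M [-0.01  0.11 -0.05] gap 0.0388
[array([ 0.16,  0.02, -0.11]), array([-0.  ,  0.03,  0.02])]
```

>>> {"op": "move_arm", "data": {
  "commands": [
    [[-0.5,0,0],[0,0,0],3],
    [[-1.5,0,0],[0,0,0],3],
    [[-3,0,0],[0,0,0],3],
    [[-6,0,0],[0,0,0],3],
    [[-10,0,0],[0,0,0],3],
    [[-14,0,0],[0,0,0],3],
    [[-18,0,0],[0,0,0],3],
    [[-22,0,0],[0,0,0],3],
    [[-24.5,0,0],[0,0,0],3],
    [[-25,0,0],[0,0,0],3]
  ]
}}

```text
t: 6.0
tcp_pos: [0.5099, -0.2329, 0.2942]
orientation: [-0.414, 1.56, -0.414]
ft_force: [0.4, -0.1, -1.2]
finger_gap: 0.0388
```

```bash
python3 -c "
from h import *
print(plan([.542,.052,.28],95))"
```

```text
t 6.0 tcp [ 0.5099 -0.2329  0.2942] x [ 0.01  -0.004 -1.   ] y [-0.     1.    -0.004] yaw_y 90.01 q [-0.428  0.34   0.303  1.522  0.    -0.429] F [ 0.4 -0.1 -1.2] M [-0.03 -0.02 -0.04] gap 0.0388
[array([ 1.33, 28.49,  3.2 ]), array([-4.98,  0.56,  0.28])]
```

>>> {"op": "move_arm", "data": {
  "commands": [
    [[0,3,0.3],[0,0,0],3],
    [[0,7,0.8],[0,0,0],3],
    [[0,11,1.3],[0,0,0],3],
    [[0,15,1.9],[0,0,0],3],
    [[0,19,2.4],[0,0,0],3],
    [[0,23,2.9],[0,0,0],3],
    [[0,26,3.3],[0,0,0],3],
    [[0,28,3.5],[0,0,0],3],
    [[0,28.4,3.5],[0,0,0],3],
    [[0,28.4,3.5],[0,0,0],3]
  ]
}}

```text
t: 6.83
tcp_pos: [0.5422, 0.0533, 0.2862]
orientation: [-2.998, 1.568, -2.995]
ft_force: [-0.3, 0.6, -1.3]
finger_gap: 0.0391
```

>>> {"op": "move_arm", "data": {
  "commands": [
    [[0,0,0],[0,0,0],3],
    [[0,0,0],[0,0,0],3],
    [[0,0,0],[0,0,0],3]
  ]
}}

```text
t: 7.08
tcp_pos: [0.5428, 0.0505, 0.2872]
orientation: [-2.475, 1.57, -2.477]
ft_force: [0.6, -0.3, -2.2]
finger_gap: 0.0384
```

```bash
python3 - <<'E'
from h import *
print(plan([.542,.052,.28],90))
s=imaging.capture("scene");t=imaging.capture("top")
p=ctrl.sense()["tcp_pos"]; z0=p[2]-.0116
out=[]
for c,(x,y) in ((s,(280,115)),(t,(270,170))):
    im=cv2.convertScaleAbs(crop(c,x,y,80,5),alpha=1.5)
    for cx,cy,z,r,col in ((p[0],p[1],z0,.03,(0,255,0)),(p[0],p[1],z0-.02,.012,(0,255,0)),(.542,.052,.22,.03,(0,255,255))):
        uv=((proj(c,circle(cx,cy,z,r))-[x,y]+.5)*5-.5); cv2.polylines(im,[np.round(uv).astype(int)],True,col,1)
    out.append(im)
cv2.imwrite("pics/c4.png",np.hstack(out))
E
```

```text
t 7.08 tcp [0.5428 0.0505 0.2872] x [-0. -0. -1.] y [ 0.002  1.    -0.   ] yaw_y 89.89 q [ 0.093  0.318  0.253  1.507 -0.     0.095] F [ 0.6 -0.3 -2.2] M [ 0.01 -0.02 -0.05] gap 0.0384
[array([ 0.72,  0.15, -0.08]), array([-0.11, -0.02,  0.02])]
```

View pics/c4.png

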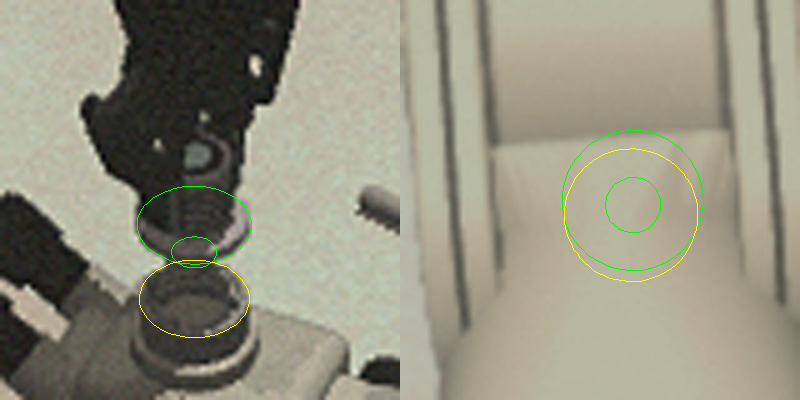

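Scene overlay: the held adapter matches its predicted outline, with its foot at about (319,165) above the port rim centred at (319,174). It is upright and aligned. I'll lower it.

>>> {"op": "move_arm", "data": {
  "commands": [
    [[1,0.1,0],[0,0,0],3],
    [[2,0.1,0],[0,0,0],3],
    [[3,0.1,0],[0,0,0],3],
    [[3.5,0.1,0],[0,0,0],3],
    [[3.8,0.1,0],[0,0,0],3],
    [[3.8,0.1,0],[0,0,0],3],
    [[3.8,0.1,0],[0,0,0],3]
  ]
}}

```text
t: 7.77
tcp_pos: [0.5429, 0.0529, 0.2493]
orientation: [-2.863, 1.571, -2.863]
ft_force: [0.7, -1.0, -0.6]
finger_gap: 0.0386
```

>>> {"op": "move_arm", "data": {
  "commands": [
    [[0.1,0,0],[0,0,0],3],
    [[0.2,0,0],[0,0,0],3],
    [[0.3,0,0],[0,0,0],3],
    [[0.4,0,0],[0,0,0],3],
    [[0.4,0,0],[0,0,0],3]
  ]
}}

```text
t: 8.18
tcp_pos: [0.5429, 0.0529, 0.2452]
orientation: [-2.778, 1.571, -2.777]
ft_force: [-0.8, -0.7, -2.2]
finger_gap: 0.0385
```

```bash
python3 -c "
from h import *
print(plan([.542,.052,.24],90))"
```

```text
t 8.18 tcp [0.5429 0.0529 0.2452] x [-0. -0. -1.] y [-0.  1. -0.] yaw_y 90.02 q [ 0.097  0.327  0.158  1.402 -0.     0.097] F [-0.8 -0.7 -2.2] M [-0.01 -0.01 -0.02] gap 0.0385
[array([ 0.52, -0.09, -0.09]), array([ 0.02, -0.01,  0.  ])]
```

>>> {"op": "move_arm", "data": {
  "commands": [
    [[0.05,-0.05,-0.05],[0,0,0],3],
    [[0.1,-0.05,-0.05],[0,0,0],3],
    [[0.15,-0.05,-0.05],[0,0,0],3],
    [[0.2,-0.05,-0.05],[0,0,0],3],
    [[0.2,-0.05,-0.05],[0,0,0],3]
  ]
}}

```text
t: 8.6
tcp_pos: [0.5424, 0.0524, 0.2432]
orientation: [3.052, 1.571, 3.052]
ft_force: [-0.5, -0.3, -1.8]
finger_gap: 0.0385
```

>>> {"op": "move_arm", "data": {
  "commands": [
    [[0.05,0,0],[0,0,0],3],
    [[0.1,0,0],[0,0,0],3],
    [[0.1,0,0],[0,0,0],3]
  ]
}}

```text
t: 8.85
tcp_pos: [0.5424, 0.0524, 0.2422]
orientation: [3.101, 1.571, 3.102]
ft_force: [-0.2, -0.2, -0.9]
finger_gap: 0.0385
```

>>> {"op": "move_arm", "data": {
  "commands": [
    [[0.05,0,0],[0,0,0],3],
    [[0.1,0,0],[0,0,0],3],
    [[0.1,0,0],[0,0,0],3]
  ]
}}

```text
t: 9.1
tcp_pos: [0.5425, 0.0524, 0.2418]
orientation: [0.069, 1.57, 0.069]
ft_force: [-0.3, 0.5, 0.6]
finger_gap: 0.0385
```

>>> {"op": "move_arm", "data": {
  "commands": [
    [[0.05,0,0],[0,0,0],3],
    [[0.1,0,0],[0,0,0],3],
    [[0.1,0,0],[0,0,0],3]
  ]
}}

```text
t: 9.35
tcp_pos: [0.5426, 0.0524, 0.2416]
orientation: [0.093, 1.569, 0.093]
ft_force: [-1.8, 0.2, 6.2]
finger_gap: 0.0387
```

Contact: about 8 N net, with the shoulder about 10 mm over the rim, as expected for the lugs landing on the thread tops. Now I'll turn backward in small steps.

>>> {"op": "move_arm", "data": {
  "commands": [
    [[0,0,0],[-2,0,0],3],
    [[0,0,0],[-4,0,0],3],
    [[0,0,0],[-5,0,0],3],
    [[0,0,0],[-5,0,0],3]
  ]
}}

```text
t: 9.68
tcp_pos: [0.5431, 0.0525, 0.2418]
orientation: [0.05, 1.568, 0.138]
ft_force: [-2.2, -0.6, 5.5]
finger_gap: 0.0387
```

>>> {"op": "move_arm", "data": {
  "commands": [
    [[0,0,0],[-2,0,0],3],
    [[0,0,0],[-4,0,0],3],
    [[0,0,0],[-5,0,0],3],
    [[0,0,0],[-5,0,0],3]
  ]
}}

```text
t: 10.02
tcp_pos: [0.5436, 0.0526, 0.2416]
orientation: [-0.003, 1.567, 0.172]
ft_force: [0.3, 0.3, 6.1]
finger_gap: 0.0388
```

```bash
python3 -c "
from h import *
print(plan([.542,.052,.24],90))"
```

```text
t 10.02 tcp [0.5436 0.0526 0.2416] x [ 0.004  0.001 -1.   ] y [-0.174  0.985 -0.   ] yaw_y 100.02 q [ 0.096  0.326  0.148  1.389  0.    -0.079] F [0.3 0.3 6.1] M [ 0.16 -0.13 -0.08] gap 0.0388
[array([ 0.16, -0.03, -0.17]), array([10.02,  0.21, -0.02])]
```

>>> {"op": "move_arm", "data": {
  "commands": [
    [[0,0,0],[-2,0,0],3],
    [[0,0,0],[-4,0,0],3],
    [[0,0,0],[-5,0,0],3],
    [[0,0,0],[-5,0,0],3]
  ]
}}

```text
t: 10.35
tcp_pos: [0.5419, 0.0523, 0.2396]
orientation: [3.046, 1.569, -2.975]
ft_force: [0.3, 0.2, -1.8]
finger_gap: 0.0387
```

>>> {"op": "move_arm", "data": {
  "commands": [
    [[0,0,0],[-2,0,0],3],
    [[0,0,0],[-4,0,0],3],
    [[0,0,0],[-5,0,0],3],
    [[0,0,0],[-5,0,0],3]
  ]
}}

```text
t: 10.68
tcp_pos: [0.5419, 0.0524, 0.2394]
orientation: [2.85, 1.569, -3.085]
ft_force: [0.5, -0.4, -1.6]
finger_gap: 0.0385
```

The force vanished between 10 and 15° back: either a slip off the stop or the real drop. I'll lower gently to find the floor.

>>> {"op": "move_arm", "data": {
  "commands": [
    [[0.05,0,0],[0,0,0],3],
    [[0.1,0,0],[0,0,0],3],
    [[0.1,0,0],[0,0,0],3]
  ]
}}

```text
t: 10.93
tcp_pos: [0.5422, 0.0523, 0.2389]
orientation: [3.013, 1.57, -2.922]
ft_force: [-0.7, 0.1, -1.8]
finger_gap: 0.0386
```

>>> {"op": "move_arm", "data": {
  "commands": [
    [[0.05,0,0],[0,0,0],3],
    [[0.1,0,0],[0,0,0],3],
    [[0.1,0,0],[0,0,0],3]
  ]
}}

```text
t: 11.18
tcp_pos: [0.5423, 0.0524, 0.2382]
orientation: [3.029, 1.571, -2.905]
ft_force: [-0.5, -0.2, -1.7]
finger_gap: 0.0385
```

>>> {"op": "move_arm", "data": {
  "commands": [
    [[0.05,0,0],[0,0,0],3],
    [[0.1,0,0],[0,0,0],3],
    [[0.1,0,0],[0,0,0],3]
  ]
}}

```text
t: 11.43
tcp_pos: [0.5424, 0.0524, 0.2372]
orientation: [1.422, 1.571, 1.771]
ft_force: [-0.3, -0.3, -1.6]
finger_gap: 0.0388
```

>>> {"op": "move_arm", "data": {
  "commands": [
    [[0.05,0,0],[0,0,0],3],
    [[0.1,0,0],[0,0,0],3],
    [[0.1,0,0],[0,0,0],3]
  ]
}}

```text
t: 11.68
tcp_pos: [0.5424, 0.0524, 0.2362]
orientation: [2.651, 1.571, 3.0]
ft_force: [0.5, 0.7, -2.7]
finger_gap: 0.0389
```

At 4.6 mm over the rim with no load, it is in the gap. I'll continue to the floor, expected at TCP z of about 0.234.

>>> {"op": "move_arm", "data": {
  "commands": [
    [[0.05,0,0],[0,0,0],3],
    [[0.1,0,0],[0,0,0],3],
    [[0.15,0,0],[0,0,0],3],
    [[0.2,0,0],[0,0,0],3],
    [[0.2,0,0],[0,0,0],3]
  ]
}}

```text
t: 12.1
tcp_pos: [0.5424, 0.0524, 0.2341]
orientation: [3.083, 1.571, -2.851]
ft_force: [-0.4, 0.7, -1.5]
finger_gap: 0.0383
```

>>> {"op": "move_arm", "data": {
  "commands": [
    [[0.05,0,0],[0,0,0],3],
    [[0.1,0,0],[0,0,0],3],
    [[0.1,0,0],[0,0,0],3]
  ]
}}

```text
t: 12.35
tcp_pos: [0.5425, 0.0524, 0.2339]
orientation: [-0.28, 1.57, 0.069]
ft_force: [-0.2, 0.1, 2.0]
finger_gap: 0.039
```

```bash
python3 -c "
from h import *
print(plan([.5424,.0524,.2325],110))"
```

```text
t 12.35 tcp [0.5425 0.0524 0.2339] x [ 0.001  0.    -1.   ] y [-0.342  0.94  -0.   ] yaw_y 110.01 q [ 0.096  0.329  0.132  1.373 -0.    -0.253] F [-0.2  0.1  2. ] M [-0.02  0.27 -0.01] gap 0.039
[array([ 0.14,  0.  , -0.01]), array([0.01, 0.04, 0.01])]
```

Floor at 0.2339, as predicted (shoulder 2.3 mm over the rim). Now forward, pressed lightly, following the sink.

>>> {"op": "move_arm", "data": {
  "commands": [
    [[0.06,0,0],[0,0,0],3],
    [[0.07,0,0],[2,0,0],3],
    [[0.08,0,0],[4,0,0],3],
    [[0.09,0,0],[6,0,0],3],
    [[0.1,0,0],[8,0,0],3],
    [[0.1,0,0],[8,0,0],3]
  ]
}}

```text
t: 12.85
tcp_pos: [0.5433, 0.0526, 0.2339]
orientation: [-0.103, 1.567, 0.106]
ft_force: [-1.3, 0.3, 5.6]
finger_gap: 0.0389
```

```bash
python3 -c "
from h import *
print(plan([.5424,.0524,.2325],102))"
```

```text
t 12.85 tcp [0.5433 0.0526 0.2339] x [ 0.003  0.    -1.   ] y [-0.207  0.978 -0.   ] yaw_y 101.95 q [ 0.096  0.328  0.131  1.37   0.    -0.112] F [-1.3  0.3  5.6] M [ 0.02  0.21 -0.03] gap 0.0389
[array([ 0.14,  0.  , -0.1 ]), array([-0.05,  0.2 ,  0.02])]
```

>>> {"op": "move_arm", "data": {
  "commands": [
    [[0.0,0,0],[2,0,0],3],
    [[0.01,0,0],[4,0,0],3],
    [[0.02,0,0],[6,0,0],3],
    [[0.03,0,0],[8,0,0],3],
    [[0.04,0,0],[10,0,0],3],
    [[0.04,0,0],[10,0,0],3]
  ]
}}

```text
t: 13.35
tcp_pos: [0.5439, 0.0525, 0.2336]
orientation: [0.017, 1.566, 0.051]
ft_force: [0.6, 0.2, 5.5]
finger_gap: 0.0387
```

```bash
python3 -c "
from h import *
print(plan([.5424,.0524,.2325],92))"
```

```text
t 13.35 tcp [0.5439 0.0525 0.2336] x [ 0.005  0.    -1.   ] y [-0.034  0.999  0.   ] yaw_y 91.94 q [ 0.096  0.329  0.131  1.368 -0.     0.062] F [0.6 0.2 5.5] M [-0.07 -0.11 -0.02] gap 0.0387
[array([ 0.11, -0.  , -0.15]), array([-0.06,  0.27, -0.  ])]
```

>>> {"op": "move_arm", "data": {
  "commands": [
    [[0.01,0,0],[2,0,0],3],
    [[0.02,0,0],[4,0,0],3],
    [[0.03,0,0],[6,0,0],3],
    [[0.04,0,0],[8,0,0],3],
    [[0.05,0,0],[10,0,0],3],
    [[0.05,0,0],[10,0,0],3]
  ]
}}

```text
t: 13.85
tcp_pos: [0.5437, 0.0527, 0.2331]
orientation: [0.271, 1.567, 0.131]
ft_force: [-0.7, 1.0, 6.5]
finger_gap: 0.0386
```

>>> {"op": "move_arm", "data": {
  "commands": [
    [[0.01,0,0],[2,0,0],3],
    [[0.02,0,0],[4,0,0],3],
    [[0.03,0,0],[6,0,0],3],
    [[0.04,0,0],[8,0,0],3],
    [[0.05,0,0],[10,0,0],3],
    [[0.05,0,0],[10,0,0],3]
  ]
}}

```text
t: 14.35
tcp_pos: [0.5438, 0.0525, 0.2325]
orientation: [0.357, 1.566, 0.042]
ft_force: [0.6, -0.3, 5.6]
finger_gap: 0.0386
```

```bash
python3 -c "
from h import *
print(plan([.5424,.0524,.2325],72))"
```

```text
t 14.35 tcp [0.5438 0.0525 0.2325] x [ 0.004  0.    -1.   ] y [0.31  0.951 0.002] yaw_y 71.95 q [ 0.096  0.329  0.129  1.366 -0.     0.411] F [ 0.6 -0.3  5.6] M [-0.03  0.   -0.05] gap 0.0386
[array([-0.  , -0.05, -0.13]), array([-0.05,  0.23, -0.09])]
```

>>> {"op": "move_arm", "data": {
  "commands": [
    [[0.01,0,0],[2,0,0],3],
    [[0.02,0,0],[4,0,0],3],
    [[0.03,0,0],[6,0,0],3],
    [[0.04,0,0],[8,0,0],3],
    [[0.05,0,0],[10,0,0],3],
    [[0.05,0,0],[10,0,0],3]
  ]
}}

```text
t: 14.85
tcp_pos: [0.5439, 0.0526, 0.232]
orientation: [0.566, 1.566, 0.077]
ft_force: [0.3, 0.7, 5.2]
finger_gap: 0.0387
```

>>> {"op": "move_arm", "data": {
  "commands": [
    [[0.01,0,0],[2,0,0],3],
    [[0.02,0,0],[4,0,0],3],
    [[0.03,0,0],[6,0,0],3],
    [[0.04,0,0],[8,0,0],3],
    [[0.05,0,0],[8,0,0],3]
  ]
}}

```text
t: 15.27
tcp_pos: [0.5439, 0.0524, 0.2316]
orientation: [0.635, 1.566, 0.005]
ft_force: [0.6, 0.1, 7.0]
finger_gap: 0.0386
```

```bash
python3 -c "
from h import *
print(plan([.5424,.0524,.2316],54))"
```

```text
t 15.27 tcp [0.5439 0.0524 0.2316] x [ 0.005  0.    -1.   ] y [0.589 0.808 0.003] yaw_y 53.95 q [ 0.096  0.329  0.127  1.364 -0.     0.726] F [0.6 0.1 7. ] M [-0.13  0.06 -0.05] gap 0.0386
[array([ 0.  , -0.09, -0.12]), array([-0.05,  0.21, -0.15])]
```

>>> {"op": "move_arm", "data": {
  "commands": [
    [[0.01,0,0],[2,0,0],3],
    [[0.01,0,0],[4,0,0],3],
    [[0.02,0,0],[6,0,0],3],
    [[0.02,0,0],[6,0,0],3]
  ]
}}

```text
t: 15.6
tcp_pos: [0.5438, 0.0524, 0.2316]
orientation: [0.769, 1.566, 0.035]
ft_force: [0.4, -0.1, 7.4]
finger_gap: 0.0388
```

>>> {"op": "move_arm", "data": {
  "commands": [
    [[0,0,0],[2,0,0],3],
    [[0.01,0,0],[4,0,0],3],
    [[0.01,0,0],[6,0,0],3],
    [[0.01,0,0],[6,0,0],3]
  ]
}}

```text
t: 15.93
tcp_pos: [0.5438, 0.0525, 0.2316]
orientation: [0.9, 1.566, 0.061]
ft_force: [0.8, -0.2, 7.2]
finger_gap: 0.0388
```

```bash
python3 -c "
from h import *
print(plan([.5424,.0524,.2316],42))"
```

```text
t 15.93 tcp [0.5438 0.0525 0.2316] x [ 0.005  0.    -1.   ] y [0.744 0.668 0.004] yaw_y 41.95 q [ 0.096  0.329  0.126  1.363 -0.     0.935] F [ 0.8 -0.2  7.2] M [-0.02  0.19 -0.1 ] gap 0.0388
[array([-0.  , -0.11, -0.09]), array([-0.05,  0.16, -0.21])]
```

The shoulder is home: z has stayed at 0.2316, the flush height, through the last 12° of turning at steady light force. I'll unload, release and retreat.

>>> {"op": "move_arm", "data": {
  "commands": [
    [[-0.06,0,0],[0,0,0],3],
    [[-0.12,0,0],[0,0,0],3],
    [[-0.12,0,0],[0,0,0],3]
  ]
}}

```text
t: 16.18
tcp_pos: [0.5435, 0.0525, 0.2316]
orientation: [0.937, 1.568, 0.1]
ft_force: [2.1, 0.3, 3.8]
finger_gap: 0.0388
```

>>> {"op": "move_arm", "data": {
  "commands": [
    [[0,0,0],[0,0,0],5],
    [[0,0,0],[0,0,0],6],
    [[0,0,0],[0,0,0],7],
    [[0,0,0],[0,0,0],8.5],
    [[0,0,0],[0,0,0],8.5],
    [[0,0,0],[0,0,0],8.5]
  ]
}}

```text
t: 16.68
tcp_pos: [0.5422, 0.0524, 0.2305]
orientation: [-2.248, 1.57, -3.086]
ft_force: [0.8, -0.3, -1.1]
finger_gap: 0.0847
```

```bash
python3 -c "
from h import *
print(plan([.5424,.0524,.2316],42))"
```

```text
t 16.68 tcp [0.5422 0.0524 0.2305] x [-0.001 -0.    -1.   ] y [ 0.743  0.669 -0.001] yaw_y 42.01 q [0.096 0.331 0.126 1.367 0.    0.934] F [ 0.8 -0.3 -1.1] M [0.03 0.01 0.01] gap 0.0847
[array([-0.11,  0.01,  0.01]), array([ 0.01, -0.03,  0.03])]
```

Rise straight up, then move aside toward the robot's left so the cameras can see.

>>> {"op": "move_arm", "data": {
  "commands": [
    [[-0.5,0,0],[0,0,0],8.5],
    [[-1.5,0,0],[0,0,0],8.5],
    [[-3,0,0],[0,0,0],8.5],
    [[-5,0,0],[0,0,0],8.5],
    [[-8,0,0],[0,0,0],8.5],
    [[-11,0,0],[0,0,0],8.5],
    [[-12,0,0],[0,0,0],8.5],
    [[-12,0,0],[0,0,0],8.5]
  ]
}}

```text
t: 17.35
tcp_pos: [0.5439, 0.0526, 0.3557]
orientation: [0.933, 1.562, 0.095]
ft_force: [1.1, -0.2, 0.3]
finger_gap: 0.0848
```

>>> {"op": "move_arm", "data": {
  "commands": [
    [[0,-3,0],[0,0,0],8.5],
    [[0,-7,0],[0,0,0],8.5],
    [[0,-11,0],[0,0,0],8.5],
    [[0,-14,0],[0,0,0],8.5],
    [[0,-16,0],[0,0,0],8.5],
    [[0,-16,0],[0,0,0],8.5],
    [[0,-16,0],[0,0,0],8.5]
  ]
}}

```text
t: 17.93
tcp_pos: [0.4228, -0.0551, 0.3508]
orientation: [1.485, 1.57, 0.645]
ft_force: [-0.6, -0.1, 0.4]
finger_gap: 0.0849
```

```bash
python3 - <<'E'
from h import *
print(plan([.542,.052,.28],42))
s=imaging.capture("scene");t=imaging.capture("top")
x,y=285,120
im=cv2.convertScaleAbs(crop(s,x,y,80,5),alpha=1.5); im2=im.copy()
for z,r in ((.22,.03),(.226,.03),(.266,.02)):
    uv=((proj(s,circle(.5424,.0524,z,r))-[x,y]+.5)*5-.5); cv2.polylines(im2,[np.round(uv).astype(int)],True,(0,255,255),1)
a=np.hstack([im,im2]); b=np.hstack([cv2.resize(c["frame"][:,:,::-1],(400,250)) for c in (s,t)])
cv2.imwrite("pics/c5.png",np.vstack([a,b])[:600] if a.shape[0]+250<=600 else np.vstack([cv2.resize(a,(700,350)),cv2.resize(b,(700,218))]))
E
```

```text
t 17.93 tcp [ 0.4228 -0.0551  0.3508] x [ 0.  0. -1.] y [0.744 0.668 0.001] yaw_y 41.9 q [-0.13   0.072  0.11   1.609  0.     0.71 ] F [-0.6 -0.1  0.4] M [ 0.01 -0.05  0.02] gap 0.0849
[array([ 7.09, 16.02, -0.02]), array([-0.1 ,  0.  , -0.03])]
```

View pics/c5.png

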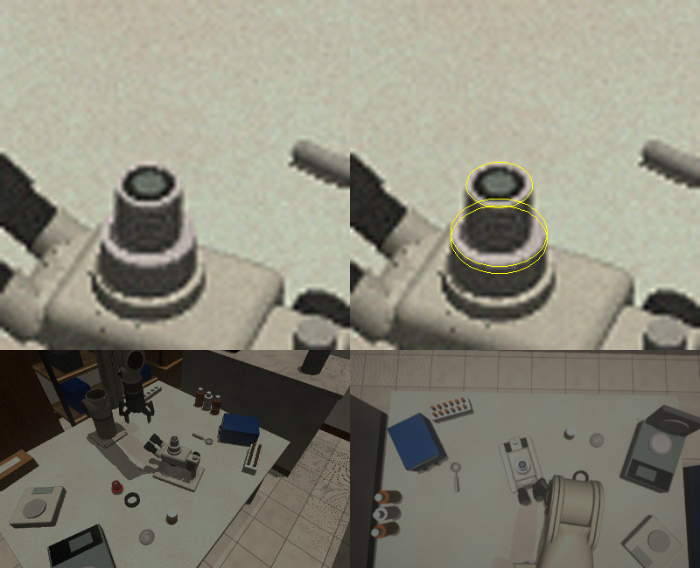

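The adapter stands upright and flush on the port. Its outline matches the predicted flush circles to within a pixel, with no gap visible. The rest is empty, and the jar, dish, spoon and red look-alike are where they were. The gripper is clear, so I'm handing in.

```bash
python3 -c "
from rig import order; print(order.sign_off())"
```

```text
the job is handed in; nothing more can be done
None
```

The adapter is seated in the microscope port, shoulder flush on the rim, and the job was handed in at about 18 s of the 72 s allowed.

- **Picking up:** I gripped the aluminium adapter once each way to centre it, lifted it from the rest, and lowered it until the lugs landed. The shoulder was then about 10 mm over the rim.
- **Backward turn:** At about 8 N, it dropped between 10° and 15° back. I stopped at 20° and found the gap floor with the shoulder 2.3 mm over the rim, against 2.4 mm expected.
- **Forward turn:** I turned it 68° clockwise at about 7–9 N. It sank 2.3 mm in the first 56°, and its height then stayed constant for the last 12°.

**Last checks:** After release and retreat, the picture shows the adapter upright, with no visible gap and its outline within about a pixel of the flush position. The jar, dish, spoon and red look-alike look unmoved, and the gripper touches nothing.

**Disagreements:** The top camera's fit of the bare port rim was off by about 1 cm because of weak contrast, so I used the scene camera and the combined fit. Under load the tool sat about 1.5 mm off in x, and this went away on release.

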